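Edge the marble panel out of its jig and lay it on the polishing stand

TASK

The small marble panel lies flush in the wooden jig, too wide and too snug to be picked up there: press on it lightly and slide it out through the jig's open end until it overhangs enough to pinch by its two long sides, without pressing so hard that the marble might crack. Then lift it and lay it gently across both cork-topped bars of the green polishing stand, centred and square, and let go. Do not drop or tip the panel, and leave the other things on the bench where they are.

Things in the scene. Friction and masses are not known exactly. Their poses are not given: they have to be found in the camera images.
- panel: Rigid pale marble panel, 150 (x) x 62 (y) x 12 mm, 0.24 to 0.38 kg. Origin: centre of its underside, z up. Starts flat on the jig's bed, far end 0.5 to 4 mm from the back stop, no overhang. Friction on the bed about 0.3, finger pads hold better. A downward press of about 10 N drags it; under 6 N the fingers may slip; never over 18 N on the jig, its own weight of 2.4 to 3.7 N included.
- jig: Fixed wooden jig, 170 (x) x 110 (y) mm. Origin: centre of its underside. Flat bed 50 mm above it; dark side fences (from y = 32.5 to 55 mm each side) and back stop (x = 70 to 85 mm) stand 13.5 mm above the bed, 1.5 mm over the panel's top. The end at x = -85 mm is open: the panel slides out there, towards the jig's -x, and tips off if more than 75 mm hangs over.
- stand: Fixed stand: light wood base 130 (x) x 90 (y) x 10 mm with two green bars, 14 mm (x) by 46 mm (y), at x = -34 and +34 mm, cork tops 50 mm above the origin. Origin: centre of its underside. The panel lies on both bars, its length along the stand's x (either way round), its centre over the origin; its long sides stand 8 mm out beyond the bars' ends.
- wax_tin: Bystander: round brass-coloured tin, 64 mm across, 35 mm high. Origin: centre of its underside.
- bracket: Bystander: L-shaped wooden chair bracket lying flat, 110 x 55 x 22 mm. Origin: near its middle, underside.
- cork_block: Bystander: cork sanding block 110 x 60 x 35 mm. Origin: centre of its underside.
- small_box: Bystander: open green wooden box 110 x 90 x 55 mm. Origin: centre of its underside.
- mallet: Bystander: steel-headed hammer lying on the bench. Origin: on its shaft.
- polish_jar: Bystander: amber glass jar, 68 mm across, 85 mm high. Origin: centre of its underside.
- brush: Bystander: brush lying on the bench. Origin: on its handle.
Not all that is in view belongs to the job. What is shaped like the stand but blue or yellow is not meant.

How it is judged:
By the outcome, as a careful person would: the job done as asked, in the order asked, and still so for the second after the job is handed in, with the robot touching nothing.
It also fails if it takes over 72 s, if anything falls off the work surface, if the arm or the gripper's body presses on something with over 40 N, if the wrist force passes 120 N, or if a joint passes its speed limit or range.

ROBOT

A 7-joint arm with a two-finger parallel gripper is mounted at the origin on the work surface. World frame = base frame: x ahead of the robot, y to its left, z up, the work surface at z = 0. Lengths are in m, angles in rad, forces in N, time in s.
With the tool pointing down it reaches from about 0.4 to 0.85 m from the base axis. Payload 4.5 kg.
Tool frame: the origin (TCP) lies between the finger pads; the fingertips stand 19 mm ahead of it and the grasp point (between the pads) is the TCP (r.tips_ahead is the distance from the TCP to the fingertips, in m); z points along the fingers, y is the line along which they close (so a half turn about z gives the same grasp; the last joint's range is limited). The gripper opens to 88 mm and grips with 3 to 60 N. Pads are 18 mm wide; open, the fingers measure 123 mm over their backs; the gripper's body (75 mm by 187 mm) begins 45 mm behind the grasp point.
Start: joints at [-1.294, 0.689, -0.195, 1.565, 0.157, 0.902, -0.215], TCP at [0.15, 0.607, 0.258] pointing down, gripper open.
Joint ranges: [-3.01, 3.01], [-0.46, 2.08], [-1.47, 1.51], [0.13, 2.56], [-1, 4.14], [0.04, 2.09], [-2.66, 2.66]. Speed limits (rad/s): [2.57, 2.57, 3.14, 3.14, 3.14, 3.14, 3.14].

INTERFACE

Orientations are given as a unit quaternion [x, y, z, w].
In Python, from plant import r, cams, models gives the robot as it stands. The module is installed in compiled form; this text tells all that it offers.
- The arm moves only by the tool jog_arm, never from a script. Its arguments are lists of equal length, an entry for each row: "turn": the turn, a rotation vector about the tool's x, y, z in rad, a list of three; "translation": the shift along the tool's x, y, z in m, a list of three; "grip": the closure, from 0 (fully open) to 1 (shut). In form: {"turn": [[ax, ay, az], ...], "translation": [[tx, ty, tz], ...], "grip": [grip, ...]}. A call has 1 to 20 rows; each row is the pose to reach, as a shift and turn from the pose commanded when the call began, along the tool's axes at that moment; what a row does not reach only later rows make up. A row lasts 1/8 s, in which the tool goes at most 62.5 mm and 10.7 degrees, less where a joint would pass 70% of its speed; a pose out of reach is approached as far as the arm can. A call with a gripper value outside its range is refused whole. The fingers move at their own pace and stop on an object; "force" is the grip in N (left out, the last holds). Time passes only in rows, so rows that repeat a pose let the fingers close. It gives the time, the measured TCP pose, the force, the opening and the grip force at its end, in the units of the state.
- r.get_state(): the state, without advancing time (a new reading comes with each control period).
- cams.snapshot(name): name is "scene" or "side" or "wrist"; returns the picture (400x640x3 uint8, red, green, blue); there is no depth.
- cams.camera_params(name): a dict with "fx", "fy", "cx", "cy" (pixels), "eye" and "orientation" of the camera in the world. Camera axes: x right, y up, looking along -z (the intrinsics and any distortion apply to the point x, -y, -z); pixel columns grow to the right and rows downward; lengths in m; the calibration is good to about 2 mm. A picture is of the moment at which its call begins: read the wrist's pose just before it. camera_params takes no time and is no camera call; for the wrist camera it gives the pose at the moment of the call.
- r.finish_job(): hands the job in; it is judged then, once.
Trained networks look in the newest picture that a camera, given by its name, has taken for a name from the list of things; names that differ only in an ending like _2 or _b are one class to them, and where a whole thing is asked for, a point or a joint stands for the part that bears it (a point fixed in the world has none). Each returns a list of dicts, best first, with "p" (0 to 1); they miss things now and then, are a little off and sometimes report something else, mostly with a low value. They report only what shows in the picture. A call takes as long as a camera call. They do not tell look-alikes from the thing itself.
- models.find_in(camera, name): "position" ([x, y, z] in m, in world coordinates, good to about 4 mm: the middle of the surface that is visible of it).
- models.masks_of(camera, name): "pixels" (400x640 bool, what is visible of it).
- models.place_of(camera, name): "position" ([x, y, z] in m, in world coordinates, good to about 4 mm: a listed point, or the origin of a listed thing).
The state is a dict: "clock": time; "q": joint angles; "qd": joint speeds; "joint_torque": joint torques, N m; "tool_pos": TCP position; "eef_rot": TCP orientation; "contact_force": force on the tool from outside, world axes, zero at the start; "moment": the same for the moment, N m; "opening": opening from 0.0 (shut) to 1.0 (fully open); "finger_force": force on a finger pad.
Only numpy, scipy, OpenCV 4.12 (cv2) and the standard library are available. Lean on these libraries where they do the work, as an engineer would, in place of code of your own. Each camera call takes 0.05 s, during which the arm holds its last target. There are 200 camera calls.

## Working session

There is one attempt and no reset: what is moved stays moved. The work goes in short steps, Python scripts to look and compute and a tool call to move; the robot and the scene stay as the last step left them, time stands still between calls to the robot, and variables do not carry over. Pictures are saved under pics/ and viewed, at most 10 in all, crops included, and the job is handed in when it is done.

Besides the shell and the picture viewer there is one more tool, called after "Request:" as name(argument=value, ...), one argument or row to a line, values as JSON. jog_arm: Moves the arm, as the interface text tells. Its arguments: {"type":"object","properties":{"turn":{"type":"array"},"translation":{"type":"array"},"grip":{"type":"array"},"force":{"type":"number"}},"required":["turn","translation","grip"]}

```bash
mkdir -p pics; python3 - <<'E'
from plant import r,cams,models
import cv2,numpy as np
ims=[]
for c in ["scene","side"]:
    im=cams.snapshot(c); cv2.imwrite(f"pics/{c}0.png",im[:,:,::-1]); 
    print(c,{k:np.round(v,3).tolist() for k,v in cams.camera_params(c).items()})
    for n in ["panel","jig","stand"]:
        print(c,n,[(np.round(d["position"],3).tolist(),round(d["p"],2)) for d in models.place_of(c,n)][:4])
    ims.append(im)
print(r.get_state())
E
```

```text
scene {'fx': 452.718, 'fy': 452.718, 'cx': 318.598, 'cy': 191.614, 'eye': [0.909, -0.694, 1.025], 'orientation': [0.325, 0.081, 0.221, 0.916]}
scene panel [([0.571, 0.25, 0.047], 0.64)]
scene jig [([0.577, 0.248, 0.0], 0.97)]
scene stand [([0.354, -0.187, -0.0], 0.7), ([0.565, -0.209, -0.001], 0.67), ([0.315, 0.147, 0.002], 0.67), ([0.57, 0.248, 0.048], 0.48)]
side {'fx': 428.129, 'fy': 428.129, 'cx': 318.019, 'cy': 195.032, 'eye': [-0.032, -0.679, 1.105], 'orientation': [0.328, -0.118, -0.342, 0.873]}
side panel [([0.573, 0.247, 0.052], 0.76), ([0.802, 0.022, 0.002], 0.55)]
side jig [([0.579, 0.248, 0.002], 0.93)]
side stand [([0.357, -0.188, -0.004], 0.91), ([0.319, 0.138, -0.0], 0.73), ([0.555, -0.208, 0.003], 0.67)]
{'clock': 0.4, 'q': array([-1.29420597,  0.68926279, -0.19460129,  1.56545561,  0.15729448,
        0.90248857, -0.21512014]), 'qd': array([-0.00152927, -0.00183718, -0.00185193,  0.00034675,  0.00054018,
        0.00187734, -0.00041319]), 'joint_torque': array([ 1.33026391e-03, -5.26970673e+01, -1.26525678e+00, -1.53502911e+01,
       -5.20589319e-02,  1.52168006e-03,  7.43859255e-05]), 'tool_pos': array([0.15021697, 0.60660623, 0.25759947]), 'eef_rot': array([ 1.21087835e-01,  9.92641790e-01, -1.13833111e-04, -1.71844156e-05]), 'contact_force': array([-0.31406216,  0.34923288,  0.06858975]), 'moment': array([ 0.03519747, -0.00479629, -0.07983138]), 'finger_force': 0.0, 'opening': 1.0008027231420986}
```

View pics/scene0.png

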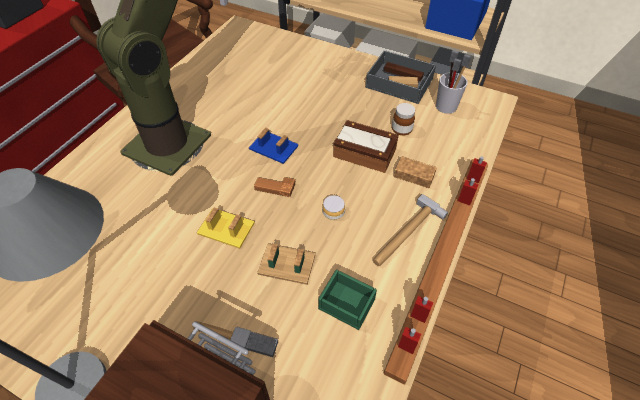

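View pics/side0.png

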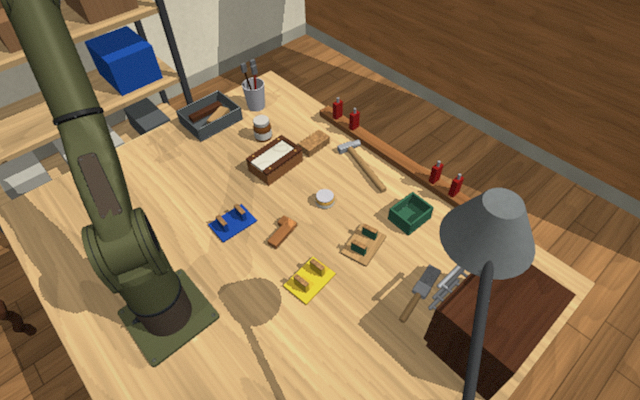

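The pictures show three look-alike stands: blue at scene (273,146), yellow at (227,226), and one with green bars on light wood at (287,262). The last fits the description. The jig with the panel is at scene (365,143). I'll enlarge both and measure.

```bash
cat > h.py <<'E'
from plant import r,cams,models
import cv2,numpy as np
from scipy.spatial.transform import Rotation as R
def ray(c,px,z,p=None):
    p=p or cams.camera_params(c); px=np.atleast_2d(px).astype(float)
    d=np.c_[(px[:,0]-p["cx"])/p["fx"],-(px[:,1]-p["cy"])/p["fy"],-np.ones(len(px))]
    d=R.from_quat(p["orientation"]).apply(d); e=np.array(p["eye"])
    return e+d*((z-e[2])/d[:,2])[:,None]
def proj(c,P,p=None):
    p=p or cams.camera_params(c)
    q=R.from_quat(p["orientation"]).inv().apply(np.atleast_2d(P)-np.array(p["eye"]))
    return np.c_[p["cx"]-p["fx"]*q[:,0]/q[:,2],p["cy"]+p["fy"]*q[:,1]/q[:,2]]
def rect(c,m,z,p=None):
    m=m.astype(np.uint8); n,l,s,_=cv2.connectedComponentsWithStats(m)
    m=(l==1+np.argmax(s[1:,4])).astype(np.uint8)
    ct=max(cv2.findContours(m,0,1)[0],key=cv2.contourArea)[:,0]
    return cv2.boxPoints(cv2.minAreaRect((ray(c,ct,z,p)[:,:2]*1000).astype(np.float32)))
E
python3 - <<'E'
from h import *
out=[]
for c,b,s in [("scene",(325,110,110,70),(250,235,75,55)),("side",(235,125,100,70),(330,215,70,60))]:
    im=cams.snapshot(c)
    for x,y,w,h in (b,s): out.append(cv2.resize(im[y:y+h,x:x+w],(400,280),interpolation=cv2.INTER_CUBIC))
    for d in models.masks_of(c,"panel")[:1]:
        B=rect(c,d["pixels"],.062); e=np.diff(np.r_[B,B[:1]],axis=0); print(c,d["p"],B.round().tolist(),B.mean(0),np.linalg.norm(e,axis=1).round(),np.degrees(np.arctan2(e[:,1],e[:,0])).round(1))
    for d in models.masks_of(c,"stand"):
        B=rect(c,d["pixels"],.005); e=np.diff(np.r_[B,B[:1]],axis=0); print(c,'stand',d["p"],B.mean(0),np.linalg.norm(e,axis=1).round(),np.degrees(np.arctan2(e[:,1],e[:,0])).round(1))
cv2.imwrite("pics/crop.png",np.vstack([np.hstack(out[:2]),np.hstack(out[2:])])[:,:,::-1])
E
```

```text
scene 0.81 [[493.0, 275.0], [497.0, 210.0], [651.0, 221.0], [646.0, 286.0]] [571.6803  247.99525] [ 65. 154.  65. 154.] [ -86.    4.   94. -176.]
scene stand 0.91 [ 559.0148  -205.79147] [ 94. 133.  94. 133.] [ -76.8   13.2  103.2 -166.8]
scene stand 0.71 [566.6756 278.4568] [176. 191. 176. 191.] [ -86.8    3.2   93.2 -176.8]
scene stand 0.65 [ 353.71368 -181.9586 ] [ 99. 136.  99. 136.] [ -83.4    6.6   96.6 -173.4]
scene stand 0.56 [311.10114 145.36334] [141. 111. 141. 111.] [ -2.7  87.3 177.3 -92.7]
side 0.65 [[487.0, 272.0], [491.0, 209.0], [646.0, 219.0], [642.0, 282.0]] [566.59314 245.39932] [ 63. 156.  63. 156.] [ -86.3    3.7   93.7 -176.3]
side stand 0.62 [ 562.337   -208.48248] [ 92. 140.  92. 140.] [ -75.   15.  105. -165.]
side stand 0.62 [ 355.76428 -188.0042 ] [ 96. 133.  96. 133.] [ -82.9    7.1   97.1 -172.9]
```

View pics/crop.png

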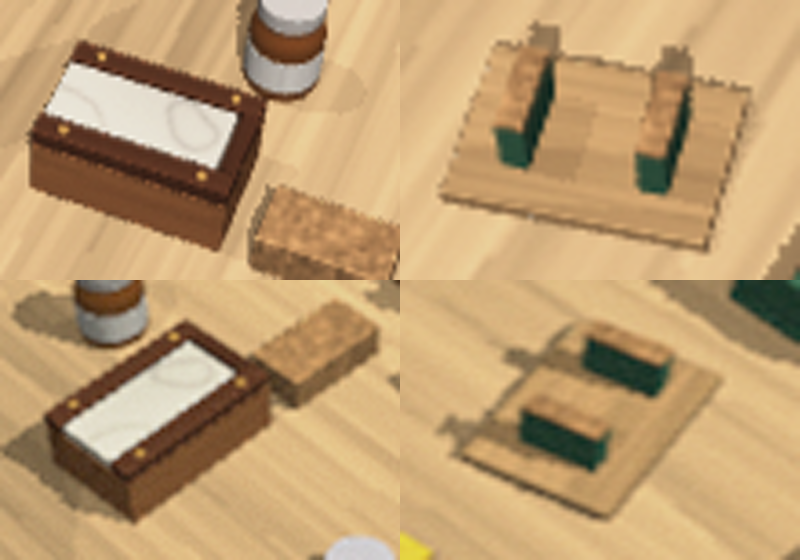

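The enlarged crop confirms the green bars with cork tops on light wood, so that is the right stand. The jig's open end faces the robot (−x), and its yaw is about 4°. I'll move above the panel with the fingers closing and take a wrist look.

```bash
cat >> h.py <<'E'
def go(pos,yaw_y):  # world target TCP pos, angle (deg) of tool y in world, tool down
    s=r.get_state(); Q=R.from_quat(s["eef_rot"])
    a=np.radians(yaw_y); y=np.array([np.cos(a),np.sin(a),0]); z=np.array([0,0,-1.]); T=R.from_matrix(np.c_[np.cross(y,z),y,z])
    print("turn",(Q.inv()*T).as_rotvec().round(4),"trans",Q.inv().apply(np.array(pos)-s["tool_pos"]).round(4))
E
python3 -c "
from h import *
go([.55,.246,.26],94)"
```

```text
turn [ 1.000e-04  0.000e+00 -3.126e-01] trans [-0.4747 -0.254  -0.0023]
```

Request:
jog_arm(
  turn=[
    [0,0,-0.313],
    [0,0,-0.313],
    [0,0,-0.313],
    [0,0,-0.313],
    [0,0,-0.313],
    [0,0,-0.313],
    [0,0,-0.313],
    [0,0,-0.313],
    [0,0,-0.313],
    [0,0,-0.313],
    [0,0,-0.313],
    [0,0,-0.313],
    [0,0,-0.313],
    [0,0,-0.313],
  ],
  translation=[
    [-0.475,-0.254,0],
    [-0.475,-0.254,0],
    [-0.475,-0.254,0],
    [-0.475,-0.254,0],
    [-0.475,-0.254,0],
    [-0.475,-0.254,0],
    [-0.475,-0.254,0],
    [-0.475,-0.254,0],
    [-0.475,-0.254,0],
    [-0.475,-0.254,0],
    [-0.475,-0.254,0],
    [-0.475,-0.254,0],
    [-0.475,-0.254,0],
    [-0.475,-0.254,0],
  ],
  grip=[1,1,1,1,1,1,1,1,1,1,1,1,1,1],
  force=20,
)

```text
clock: 2.45
tool_pos: [0.5498, 0.2466, 0.2578]
eef_rot: [-0.036, 0.999, 0.0, -0.0]
contact_force: [0.5, 0.0, 0.3]
opening: 0.009
finger_force: 0.0
```

```bash
python3 - <<'E'
from h import *
s=r.get_state(); p=cams.camera_params("wrist"); im=cams.snapshot("wrist"); cv2.imwrite("pics/w1.png",im[:,:,::-1])
print(s["clock"],s["tool_pos"],s["eef_rot"],s["contact_force"],s["opening"],p)
for d in models.masks_of("wrist","panel")[:2]:
    B=rect("wrist",d["pixels"],.062,p); e=np.diff(np.r_[B,B[:1]],axis=0); print(d["p"],B.round().tolist(),B.mean(0),np.linalg.norm(e,axis=1).round(),np.degrees(np.arctan2(e[:,1],e[:,0])).round(1))
    print(proj("wrist",np.c_[B/1000,np.full(4,.062)],p).round())
E
```

```text
2.45 [0.54981654 0.24657475 0.25779961] [-3.57282688e-02  9.99361540e-01  5.92648846e-05 -1.69038447e-05] [0.48703645 0.03989772 0.31223798] 0.009262757737110683 {'fx': 311.8092693500934, 'fy': 311.8092693500934, 'cx': 320.9678261538612, 'cy': 204.25551207563015, 'eye': array([0.46637895, 0.23906302, 0.38475651]), 'orientation': array([-0.11064523, -0.11860478,  0.7224326 ,  0.67214707])}
0.58 [[494.0, 273.0], [498.0, 211.0], [634.0, 220.0], [630.0, 282.0]] [563.7507 246.4997] [ 62. 136.  62. 136.] [ -86.2    3.8   93.8 -176.2]
[[352. 130.]
 [291. 130.]
 [294. 251.]
 [348. 251.]]
```

View pics/w1.png

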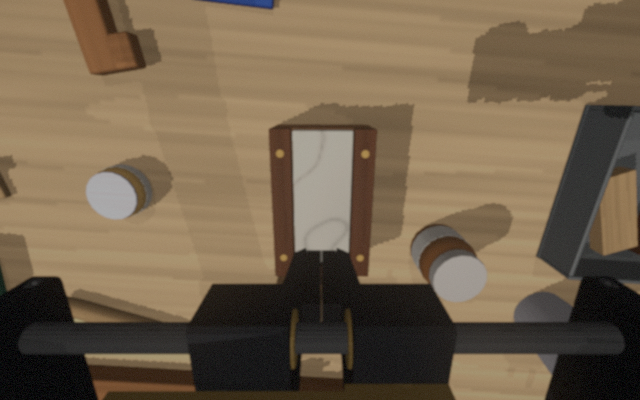

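Wrist view: the panel's open end is at row 130, columns 291–352, lying square in the jig at a yaw of 3.8°. The tool's x axis points out through the open end.

```bash
python3 -c "
from h import *
go([.586,.248,.087],93.8)"
```

```text
turn [0.     0.0001 0.0044] trans [-0.0359 -0.0007  0.1708]
```

Request:
jog_arm(
  turn=[
    [0,0,0.004],
    [0,0,0.004],
    [0,0,0.004],
    [0,0,0.004],
    [0,0,0.004],
    [0,0,0.004],
    [0,0,0.004],
  ],
  translation=[
    [-0.036,-0.001,0.05],
    [-0.036,-0.001,0.1],
    [-0.036,-0.001,0.14],
    [-0.036,-0.001,0.16],
    [-0.036,-0.001,0.17],
    [-0.036,-0.001,0.17],
    [-0.036,-0.001,0.17],
  ],
  grip=[1,1,1,1,1,1,1],
)

```text
clock: 3.42
tool_pos: [0.5872, 0.248, 0.0892]
eef_rot: [-0.033, 0.999, 0.001, 0.001]
contact_force: [0.6, 0.2, 0.8]
opening: 0.005
finger_force: 0.0
```

Request:
jog_arm(
  turn=[
    [0,0,0],
    [0,0,0],
    [0,0,0],
    [0,0,0],
    [0,0,0],
  ],
  translation=[
    [0,0,0.001],
    [0,0,0.002],
    [0,0,0.003],
    [0,0,0.004],
    [0,0,0.004],
  ],
  grip=[1,1,1,1,1],
)

```text
clock: 4.05
tool_pos: [0.5862, 0.2474, 0.0836]
eef_rot: [-0.033, 0.999, -0.0, -0.0]
contact_force: [0.7, 0.2, -0.2]
opening: 0.008
finger_force: 0.0
```

Request:
jog_arm(
  turn=[
    [0,0,0],
    [0,0,0],
    [0,0,0],
    [0,0,0],
  ],
  translation=[
    [0,0,0.0005],
    [0,0,0.001],
    [0,0,0.0015],
    [0,0,0.0015],
  ],
  grip=[1,1,1,1],
)

```text
clock: 4.55
tool_pos: [0.5862, 0.2475, 0.0822]
eef_rot: [-0.033, 0.999, -0.0, -0.0]
contact_force: [-0.3, -0.9, -0.1]
opening: 0.009
finger_force: 0.0
```

Request:
jog_arm(
  turn=[
    [0,0,0],
    [0,0,0],
    [0,0,0],
  ],
  translation=[
    [0,0,0.0003],
    [0,0,0.0005],
    [0,0,0.0005],
  ],
  grip=[1,1,1],
)

```text
clock: 4.92
tool_pos: [0.5862, 0.2475, 0.0817]
eef_rot: [-0.033, 0.999, 0.0, 0.0]
contact_force: [0.0, -1.0, 0.9]
opening: 0.002
finger_force: 0.0
```

Request:
jog_arm(
  turn=[
    [0,0,0],
    [0,0,0],
    [0,0,0],
  ],
  translation=[
    [0,0,0.0003],
    [0,0,0.0005],
    [0,0,0.0005],
  ],
  grip=[1,1,1],
)

```text
clock: 5.3
tool_pos: [0.5863, 0.2475, 0.0816]
eef_rot: [-0.033, 0.999, 0.0, 0.0]
contact_force: [-0.9, -0.4, 4.2]
opening: 0.005
finger_force: 2.1
```

Request:
jog_arm(
  turn=[
    [0,0,0],
    [0,0,0],
    [0,0,0],
  ],
  translation=[
    [0,0,0.0002],
    [0,0,0.0004],
    [0,0,0.0004],
  ],
  grip=[1,1,1],
)

```text
clock: 5.68
tool_pos: [0.5863, 0.2475, 0.0815]
eef_rot: [-0.033, 0.999, 0.0, 0.0]
contact_force: [-1.7, -0.9, 7.5]
opening: 0.005
finger_force: 3.7
```

Request:
jog_arm(
  turn=[
    [0,0,0],
    [0,0,0],
    [0,0,0],
    [0,0,0],
    [0,0,0],
    [0,0,0],
  ],
  translation=[
    [0,0,0.0002],
    [0.001,0,0.0002],
    [0.003,0,0.0002],
    [0.006,0,0.0002],
    [0.009,0,0.0002],
    [0.012,0,0.0002],
  ],
  grip=[1,1,1,1,1,1],
)

```text
clock: 6.42
tool_pos: [0.576, 0.2474, 0.0815]
eef_rot: [-0.033, 0.999, 0.001, 0.002]
contact_force: [3.0, -0.1, 6.8]
opening: 0.003
finger_force: 2.9
```

Request:
jog_arm(
  turn=[
    [0,0,0],
    [0,0,0],
    [0,0,0],
    [0,0,0],
    [0,0,0],
    [0,0,0],
  ],
  translation=[
    [0.002,0,0.0003],
    [0.005,0,0.0003],
    [0.008,0,0.0003],
    [0.011,0,0.0003],
    [0.014,0,0.0003],
    [0.014,0,0.0003],
  ],
  grip=[1,1,1,1,1,1],
)

```text
clock: 7.18
tool_pos: [0.5621, 0.2467, 0.0815]
eef_rot: [-0.033, 0.999, 0.001, 0.002]
contact_force: [2.1, -1.0, 7.9]
opening: 0.008
finger_force: 4.0
```

```bash
cat > m.py <<'E'
from h import *
s=r.get_state(); p=cams.camera_params("wrist"); im=cams.snapshot("wrist")
d=models.masks_of("wrist","panel")[0]
B=rect("wrist",d["pixels"],.062,p); i=np.argsort(B[:,0])[:2]; e=np.diff(B[i],axis=0)[0]
print(s["clock"],s["tool_pos"],s["contact_force"].round(1),"p",d["p"],"end",B[i].round(1).tolist(),B[i].mean(0),np.linalg.norm(e),np.degrees(np.arctan2(e[1],e[0])))
cv2.imwrite("pics/w_%d.png"%(s["clock"]*100),im[:,:,::-1])
E
python3 m.py
```

```text
7.175 [0.56206712 0.24672959 0.08154829] [ 2.1 -1.   7.9] p 0.65 end [[470.5, 273.20001220703125], [474.1000061035156, 211.5]] [472.27618 242.3539 ] 61.748642 -86.63889
```

The panel has followed the tool exactly (24 mm). I'll slide it about 39 mm more.

Request:
jog_arm(
  turn=[
    [0,0,0],
    [0,0,0],
    [0,0,0],
    [0,0,0],
    [0,0,0],
    [0,0,0],
    [0,0,0],
    [0,0,0],
  ],
  translation=[
    [0.002,0,0.0001],
    [0.005,0,0.0001],
    [0.008,0,0.0001],
    [0.011,0,0.0001],
    [0.014,0,0.0001],
    [0.017,0,0.0001],
    [0.02,0,0.0001],
    [0.02,0,0.0001],
  ],
  grip=[1,1,1,1,1,1,1,1],
)

```text
clock: 8.28
tool_pos: [0.5423, 0.2455, 0.0815]
eef_rot: [-0.033, 0.999, 0.001, 0.002]
contact_force: [1.7, -0.2, 8.5]
opening: 0.008
finger_force: 4.4
```

Request:
jog_arm(
  turn=[
    [0,0,0],
    [0,0,0],
    [0,0,0],
    [0,0,0],
    [0,0,0],
    [0,0,0],
    [0,0,0],
    [0,0,0],
  ],
  translation=[
    [0.002,0,0.0001],
    [0.005,0,0.0001],
    [0.008,0,0.0001],
    [0.011,0,0.0001],
    [0.014,0,0.0001],
    [0.017,0,0.0001],
    [0.019,0,0.0001],
    [0.019,0,0.0001],
  ],
  grip=[1,1,1,1,1,1,1,1],
)

```text
clock: 9.28
tool_pos: [0.5237, 0.2444, 0.0815]
eef_rot: [-0.033, 0.999, 0.001, 0.003]
contact_force: [2.5, 0.0, 9.0]
opening: 0.009
finger_force: 4.7
```

```bash
python3 m.py
```

```text
Traceback (most recent call last):
  File "m.py", line 3, in <module>
    d=models.masks_of("wrist","panel")[0]
      ~~~~~~~~~~~~~~~~~~~~~~~~~~~~~~~~^^^
IndexError: list index out of range
```

Request:
jog_arm(
  turn=[
    [0,0,0],
    [0,0,0],
    [0,0,0],
    [0,0,0],
    [0,0,0],
    [0,0,0],
    [0,0,0],
    [0,0,0],
    [0,0,0],
  ],
  translation=[
    [0,0,-0.001],
    [0,0,-0.005],
    [0,0,-0.03],
    [0.04,0,-0.08],
    [0.05,0,-0.12],
    [0.05,0,-0.12],
    [0.05,0,-0.12],
    [0.05,0,-0.12],
    [0.05,0,-0.12],
  ],
  grip=[1,1,1,1,0,0,0,0,0],
)

```text
clock: 10.5
tool_pos: [0.4712, 0.2395, 0.199]
eef_rot: [-0.033, 0.999, -0.0, -0.001]
contact_force: [0.4, -0.2, -0.9]
opening: 0.551
finger_force: 0.0
```

```bash
python3 m.py; ls pics
```

```text
10.5 [0.47122192 0.23952522 0.19902538] [ 0.4 -0.2 -0.9] p 0.64 end [[430.6000061035156, 270.6000061035156], [434.1000061035156, 209.0]] [432.3262  239.77579] 61.71227 -86.75436
crop.png
scene0.png
side0.png
w1.png
w_1050.png
w_717.png
```

View pics/w_1050.png

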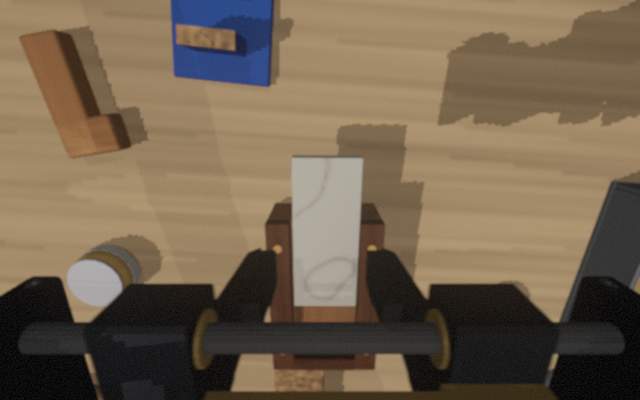

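The panel overhangs: its end is at row 155 and the jig's open end at row 205, and it is straight.

```bash
python3 - <<'E'
from h import *
print(ray("wrist",[[285,205],[327,205],[370,205]],.0635).round(4))
a=np.radians(3.4);u=np.array([np.cos(a),np.sin(a)])
e=np.array([.4323,.2398])
for k in (.043,.047): print(k,e+u*k)
g=e+u*.045
go([*g,.14],93.5); go([*g,.057],93.5)
E
```

```text
[[0.4791 0.2064 0.0635]
 [0.4766 0.2437 0.0635]
 [0.4741 0.2819 0.0635]]
0.043 [0.47522431 0.24235017]
0.047 [0.47921727 0.2425874 ]
turn [-0.0004 -0.0012  0.005 ] trans [-0.0061  0.0024  0.0594]
turn [-0.0004 -0.0012  0.005 ] trans [-0.0062  0.0024  0.1424]
```

Request:
jog_arm(
  turn=[
    [0,0,0.005],
    [0,0,0.005],
    [0,0,0.005],
    [0,0,0.005],
    [0,0,0.005],
    [0,0,0.005],
  ],
  translation=[
    [-0.006,0.002,0.03],
    [-0.006,0.002,0.06],
    [-0.006,0.002,0.08],
    [-0.006,0.002,0.09],
    [-0.006,0.002,0.09],
    [-0.006,0.002,0.09],
  ],
  grip=[0,0,0,0,0,0],
)

```text
clock: 11.35
tool_pos: [0.4778, 0.2425, 0.1108]
eef_rot: [-0.031, 1.0, 0.0, 0.001]
contact_force: [0.0, -0.4, 0.5]
opening: 0.998
finger_force: 0.0
```

```bash
python3 - <<'E'
from h import *
s=r.get_state();print(s["opening"],s["tool_pos"])
im=cams.snapshot("wrist"); cv2.imwrite("pics/w3.png",im[:,:,::-1])
a=np.radians(3.4);u=np.array([np.cos(a),np.sin(a)]);e=np.array([.4323,.2398])
go([*(e+u*.045),.057],93.5)
print(proj("wrist",[[*e,.062],[*(e+u*.0612),.0635]]).round())
E
```

```text
0.9977507104847348 [0.47776942 0.24251681 0.11076478]
turn [0.0008 0.0014 0.    ] trans [ 0.0007 -0.0001  0.0539]
[[324. 169.]
 [323. 265.]]
```

View pics/w3.png

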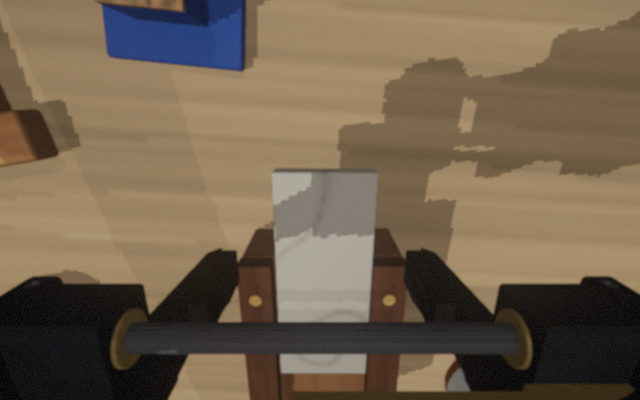

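The jig's top edge appears at row 265, as predicted, and the fingers straddle the panel symmetrically. I'll lower and pinch.

Request:
jog_arm(
  turn=[
    [0,0,0],
    [0,0,0],
    [0,0,0],
    [0,0,0],
    [0,0,0],
    [0,0,0],
  ],
  translation=[
    [0.001,0,0.015],
    [0.001,0,0.03],
    [0.001,0,0.045],
    [0.001,0,0.053],
    [0.001,0,0.054],
    [0.001,0,0.054],
  ],
  grip=[0,0,0,0,0,0],
)

```text
clock: 12.15
tool_pos: [0.4765, 0.2423, 0.0562]
eef_rot: [-0.031, 1.0, 0.0, 0.0]
contact_force: [0.2, -0.8, 0.9]
opening: 0.999
finger_force: 0.0
```

Request:
jog_arm(
  turn=[
    [0,0,0],
    [0,0,0],
    [0,0,0],
    [0,0,0],
    [0,0,0],
    [0,0,0],
    [0,0,0],
    [0,0,0],
  ],
  translation=[
    [0,0,0],
    [0,0,0],
    [0,0,0],
    [0,0,0],
    [0,0,0],
    [0,0,0],
    [0,0,0],
    [0,0,0],
  ],
  grip=[0.15,0.2,0.25,0.3,0.35,0.4,0.4,0.4],
  force=40,
)

```text
clock: 13.15
tool_pos: [0.4763, 0.2425, 0.0562]
eef_rot: [-0.031, 1.0, 0.0, 0.0]
contact_force: [-0.6, 0.6, 3.0]
opening: 0.696
finger_force: 40.0
```

Request:
jog_arm(
  turn=[
    [0,0,0],
    [0,0,0],
    [0,0,0],
    [0,0,0],
    [0,0,0],
    [0,0,0],
    [0,0,0],
    [0,0,0],
  ],
  translation=[
    [0,0,-0.001],
    [0,0,-0.004],
    [0,0,-0.01],
    [0,0,-0.02],
    [0,0,-0.04],
    [0,0,-0.07],
    [0,0,-0.1],
    [0,0,-0.1],
  ],
  grip=[0.4,0.4,0.4,0.4,0.4,0.4,0.4,0.4],
)

```text
clock: 14.15
tool_pos: [0.4776, 0.2428, 0.1584]
eef_rot: [-0.03, 1.0, 0.001, 0.002]
contact_force: [0.7, 0.1, -2.5]
opening: 0.692
finger_force: 39.9
```

```bash
python3 - <<'E'
from h import *
s=r.get_state();print(s["opening"],s["tool_pos"],s["contact_force"],s["moment"])
o=[]
for c,(x,y,w,h) in [("scene",(260,60,160,120)),("side",(190,90,160,120))]:
    im=cams.snapshot(c); o.append(cv2.resize(im[y:y+h,x:x+w],(400,300),interpolation=2))
cv2.imwrite("pics/lift.png",np.hstack(o)[:,:,::-1])
for n in ("scene","side"):
    for d in models.masks_of(n,"panel")[:1]: print(d["p"],rect(n,d["pixels"],.162).round())
# place: stand (0.5605,-0.207) yaw 14
E
```

```text
0.6916165928761002 [0.47758765 0.24275266 0.15837979] [ 0.66848745  0.14615318 -2.52375925] [0.05010673 0.10777053 0.01937772]
0.59 [[487. 274.]
 [493. 203.]
 [588. 212.]
 [582. 283.]]
0.58 [[419. 201.]
 [467. 193.]
 [480. 268.]
 [432. 276.]]
```

View pics/lift.png

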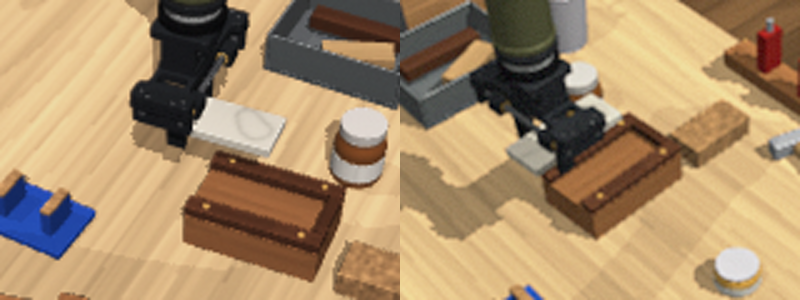

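The pictures show the panel level in the gripper and clear of the jig. I'll carry it to a point beside the stand for a closer wrist look.

```bash
python3 - <<'E'
from h import *
go([.5,-.05,.2],104)
E
```

```text
turn [-0.0009 -0.0019 -0.1831] trans [-0.0064 -0.2926 -0.0446]
```

Request:
jog_arm(
  turn=[
    [0,0,0],
    [0,0,-0.03],
    [0,0,-0.06],
    [0,0,-0.09],
    [0,0,-0.12],
    [0,0,-0.15],
    [0,0,-0.183],
    [0,0,-0.183],
    [0,0,-0.183],
    [0,0,-0.183],
    [0,0,-0.183],
  ],
  translation=[
    [0,-0.01,-0.02],
    [0,-0.035,-0.04],
    [-0.003,-0.075,-0.044],
    [-0.006,-0.12,-0.044],
    [-0.006,-0.165,-0.044],
    [-0.006,-0.21,-0.044],
    [-0.006,-0.25,-0.044],
    [-0.006,-0.28,-0.044],
    [-0.006,-0.292,-0.044],
    [-0.006,-0.292,-0.044],
    [-0.006,-0.292,-0.044],
  ],
  grip=[0.4,0.4,0.4,0.4,0.4,0.4,0.4,0.4,0.4,0.4,0.4],
)

```text
clock: 15.72
tool_pos: [0.5002, -0.047, 0.2]
eef_rot: [-0.123, 0.992, 0.001, 0.0]
contact_force: [0.6, 0.0, -2.2]
opening: 0.694
finger_force: 39.9
```

```bash
python3 - <<'E'
from h import *
s=r.get_state();p=cams.camera_params("wrist");im=cams.snapshot("wrist"); cv2.imwrite("pics/w4.png",im[:,:,::-1])
print(s["opening"],s["tool_pos"],s["contact_force"])
np.save("p4.npy",p,allow_pickle=True)
for d in models.place_of("wrist","stand")[:3]: print(d)
for d in models.masks_of("wrist","stand")[:3]:
    B=rect("wrist",d["pixels"],.008,p);e=np.diff(np.r_[B,B[:1]],axis=0); print(d["p"],B.round(),B.mean(0),np.linalg.norm(e,axis=1),np.degrees(np.arctan2(e[:,1],e[:,0])))
for d in models.masks_of("wrist","panel")[:1]:
    z=s["tool_pos"][2]+.006; B=rect("wrist",d["pixels"],z,p);T=R.from_quat(s["eef_rot"]).inv().apply(np.c_[B/1000,np.full(4,z)]-s["tool_pos"]);print("panel in tool",T.round(4))
E
```

```text
0.6943643078766569 [ 0.50021295 -0.04695176  0.19998067] [ 0.56271112  0.0376326  -2.16171873]
{'position': [0.3124, 0.1405, 0.0001], 'p': 0.95}
{'position': [0.5594, -0.2058, -0.0032], 'p': 0.65}
{'position': [0.4013, -0.0095, -0.001], 'p': 0.38}
0.95 [[268.  91.]
 [379.  88.]
 [381. 194.]
 [270. 196.]] [324.41458 142.22159] [110.88895 105.56494 110.88895 105.56494] [ -1.2415025  88.75849   178.7585    -91.2415   ]
0.62 [[ 485. -178.]
 [ 510. -277.]
 [ 638. -244.]
 [ 613. -146.]] [ 561.43176 -211.46268] [101.24951 131.5926  101.24951 131.5926 ] [ -75.83062    14.169354  104.16937  -165.83064 ]
0.61 [[ 352. -142.]
 [ 364. -233.]
 [ 428. -225.]
 [ 416. -134.]] [ 389.9627  -183.37558] [92.01256  64.456085 92.01256  64.456085] [ -82.71127     7.288738   97.28873  -172.71126 ]
panel in tool [[ 0.0462  0.0282 -0.006 ]
 [ 0.0452 -0.0333 -0.0061]
 [-0.0156 -0.0322 -0.006 ]
 [-0.0146  0.0292 -0.006 ]]
```

View pics/w4.png

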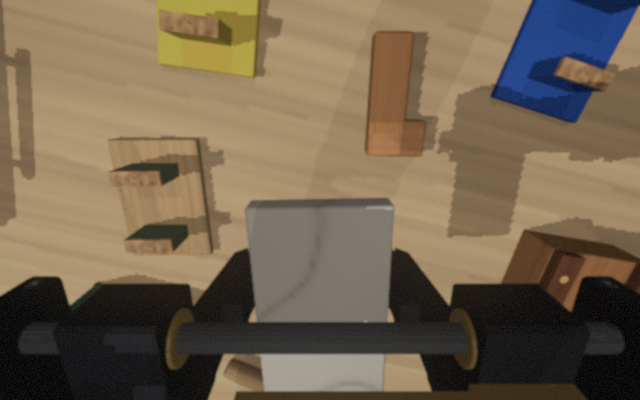

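The wrist view shows the green-barred stand at left, pixels (110–212, 137–255), with the panel held straight. I'll fit the stand's pose to the masks from all three cameras.

```bash
python3 - <<'E'
from h import *
from scipy.optimize import minimize
def box(cx,cy,sx,sy,z0,z1): return np.array([[cx+i*sx/2,cy+j*sy/2,z] for i in(-1,1) for j in(-1,1) for z in(z0,z1)])
parts=[box(0,0,.13,.09,0,.01),box(-.034,0,.014,.046,.01,.05),box(.034,0,.014,.046,.01,.05)]
S=4
def render(c,p,v):
    m=np.zeros((400*S,640*S),np.uint8); a=v[2]; M=np.array([[np.cos(a),-np.sin(a)],[np.sin(a),np.cos(a)]])
    for P in parts:
        Q=P.copy();Q[:,:2]=Q[:,:2]@M.T+v[:2]
        cv2.fillConvexPoly(m,cv2.convexHull(((proj(c,Q,p)+.5)*S).round().astype(np.int32)),1)
    return m>0
obs=[]
for c in ("scene","side","wrist"):
    p=cams.camera_params(c); cams.snapshot(c)
    ds=models.masks_of(c,"stand")
    d=[d for d in ds if np.linalg.norm(rect(c,d["pixels"],.008,p).mean(0)-[560,-208])<25]
    if d: obs.append((c,p,cv2.resize(d[0]["pixels"].astype(np.uint8),None,fx=S,fy=S,interpolation=0)>0))
def cost(w,ob):
    v=np.array([.56+w[0]/100,-.208+w[1]/100,np.radians(14+w[2]*5)])
    t=0
    for c,p,m in ob: k=render(c,p,v); t+=1-(k&m).sum()/(k|m).sum()
    return t/len(ob)
for ob in [[o] for o in obs]+[obs]:
    f=min((minimize(cost,x0,(ob,),method="Nelder-Mead",options=dict(initial_simplex=np.array(x0)+np.r_[np.zeros((1,3)),np.eye(3)*.6])) for x0 in([0,0,0],[.3,-.3,.3])),key=lambda f:f.fun)
    print([o[0] for o in ob],f.fun.round(3),(.56+f.x[0]/100).round(4),(-.208+f.x[1]/100).round(4),(14+5*f.x[2]).round(2))
E
```

```text
['scene'] 0.043 0.5585 -0.2071 13.84
['side'] 0.036 0.561 -0.2085 14.27
['wrist'] 0.023 0.5607 -0.2091 14.31
['scene', 'side', 'wrist'] 0.043 0.5605 -0.2088 14.22
```

```bash
python3 -c "
from h import *
go([.5312,-.2157,.085],104.2)"
```

```text
turn [ 0.0001  0.0001 -0.0035] trans [ 0.0103 -0.1695  0.1151]
```

Request:
jog_arm(
  turn=[
    [0,0,0],
    [0,0,-0.003],
    [0,0,-0.003],
    [0,0,-0.003],
    [0,0,-0.003],
    [0,0,-0.003],
    [0,0,-0.003],
    [0,0,-0.003],
    [0,0,-0.003],
    [0,0,-0.003],
    [0,0,-0.003],
    [0,0,-0.003],
  ],
  translation=[
    [0.002,-0.015,0],
    [0.005,-0.05,0],
    [0.008,-0.095,0.0],
    [0.01,-0.135,0.01],
    [0.01,-0.16,0.03],
    [0.01,-0.169,0.06],
    [0.01,-0.169,0.085],
    [0.01,-0.169,0.105],
    [0.01,-0.169,0.115],
    [0.01,-0.169,0.115],
    [0.01,-0.169,0.115],
    [0.01,-0.169,0.115],
  ],
  grip=[0.4,0.4,0.4,0.4,0.4,0.4,0.4,0.4,0.4,0.4,0.4,0.4],
)

```text
clock: 17.73
tool_pos: [0.5319, -0.2155, 0.0859]
eef_rot: [-0.123, 0.992, -0.0, 0.001]
contact_force: [-0.4, -1.4, -2.9]
opening: 0.697
finger_force: 39.9
```

```bash
python3 - <<'E'
from h import *
s=r.get_state();print(s["opening"],s["tool_pos"],s["contact_force"],s["moment"])
go([.5312,-.2157,.06],104.2)
o=[]
for c,(x,y,w,h) in [("scene",(215,190,140,105)),("side",(300,170,140,105))]:
    im=cams.snapshot(c); o.append(cv2.resize(im[y:y+h,x:x+w],(400,300),interpolation=2))
cv2.imwrite("pics/pre.png",np.hstack(o)[:,:,::-1])
E
```

```text
0.6970799342535273 [ 0.53187352 -0.21550293  0.08590439] [-0.42772618 -1.38516334 -2.89241955] [ 0.00587997  0.07144754 -0.01172045]
turn [-0.0008  0.0013 -0.0007] trans [ 0.0007 -0.      0.0259]
```

View pics/pre.png

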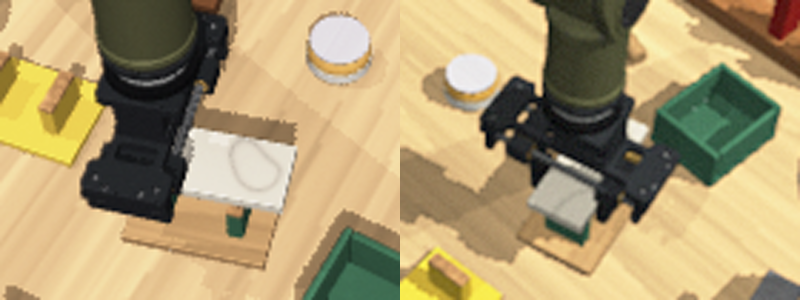

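The panel is poised level and square over the green bars. I'll lower it gently, stopping just above contact at about z = 0.056.

Request:
jog_arm(
  turn=[
    [0,0,0],
    [0,0,0],
    [0,0,0],
    [0,0,0],
    [0,0,0],
    [0,0,0],
  ],
  translation=[
    [0,0,0.008],
    [0,0,0.016],
    [0,0,0.022],
    [0,0,0.025],
    [0,0,0.027],
    [0,0,0.027],
  ],
  grip=[0.4,0.4,0.4,0.4,0.4,0.4],
)

```text
clock: 18.58
tool_pos: [0.5314, -0.2152, 0.058]
eef_rot: [-0.123, 0.992, 0.0, 0.0]
contact_force: [0.3, 0.3, -3.0]
opening: 0.694
finger_force: 39.9
```

Request:
jog_arm(
  turn=[
    [0,0,0],
    [0,0,0],
    [0,0,0],
    [0,0,0],
  ],
  translation=[
    [0,0,0.0005],
    [0,0,0.001],
    [0,0,0.0013],
    [0,0,0.0013],
  ],
  grip=[0.4,0.4,0.4,0.4],
)

```text
clock: 19.08
tool_pos: [0.5314, -0.2153, 0.0568]
eef_rot: [-0.123, 0.992, -0.0, 0.0]
contact_force: [0.0, -0.7, -1.6]
opening: 0.693
finger_force: 39.9
```

Contact is starting, as the measured load is dropping.

Request:
jog_arm(
  turn=[
    [0,0,0],
    [0,0,0],
    [0,0,0],
  ],
  translation=[
    [0,0,0.0003],
    [0,0,0.0005],
    [0,0,0.0005],
  ],
  grip=[0.4,0.4,0.4],
)

```text
clock: 19.45
tool_pos: [0.5314, -0.2153, 0.0563]
eef_rot: [-0.123, 0.992, -0.0, 0.0]
contact_force: [-0.0, 0.8, -0.5]
opening: 0.692
finger_force: 39.9
```

Request:
jog_arm(
  turn=[
    [0,0,0],
    [0,0,0],
    [0,0,0],
  ],
  translation=[
    [0,0,0.0002],
    [0,0,0.0003],
    [0,0,0.0003],
  ],
  grip=[0.4,0.4,0.4],
)

```text
clock: 19.82
tool_pos: [0.5314, -0.2153, 0.0563]
eef_rot: [-0.123, 0.992, -0.0, 0.0]
contact_force: [-1.4, -0.2, 2.7]
opening: 0.695
finger_force: 39.9
```

Request:
jog_arm(
  turn=[
    [0,0,0],
    [0,0,0],
    [0,0,0],
    [0,0,0],
    [0,0,0],
    [0,0,0],
    [0,0,0],
    [0,0,0],
    [0,0,0],
  ],
  translation=[
    [0,0,0],
    [0,0,0],
    [0,0,0],
    [0,0,0],
    [0,0,0],
    [0,0,0],
    [0,0,0],
    [0,0,0],
    [0,0,0],
  ],
  grip=[0.36,0.32,0.28,0.24,0.2,0.15,0.1,0.05,0.05],
  force=10,
)

```text
clock: 20.95
tool_pos: [0.5314, -0.2153, 0.056]
eef_rot: [-0.123, 0.992, 0.0, 0.0]
contact_force: [-0.2, 0.6, 0.5]
opening: 0.947
finger_force: 0.0
```

Request:
jog_arm(
  turn=[
    [0,0,0],
    [0,0,0],
    [0,0,0],
    [0,0,0],
    [0,0,0],
    [0,0,0],
    [0,0,0],
    [0,0,0],
    [0,0,0],
    [0,0,0],
  ],
  translation=[
    [0,0,-0.005],
    [0,0,-0.015],
    [0,0,-0.03],
    [0,0,-0.06],
    [0,0,-0.1],
    [0.04,0,-0.15],
    [0.08,0,-0.17],
    [0.08,0,-0.17],
    [0.08,0,-0.17],
    [0.08,0,-0.17],
  ],
  grip=[0.05,0.05,0.05,0.05,0.05,0.05,0.05,0.05,0.05,0.05],
)

```text
clock: 22.2
tool_pos: [0.4548, -0.2342, 0.2257]
eef_rot: [-0.124, 0.992, 0.0, 0.0]
contact_force: [0.0, 0.3, -0.6]
opening: 0.953
finger_force: 0.0
```

```bash
python3 - <<'E'
from h import *
o=[]
for c,(x,y,w,h) in [("scene",(235,215,100,75)),("side",(310,200,100,75)),("wrist",None or (160,60,320,240))]:
    p=cams.camera_params(c); im=cams.snapshot(c); o.append(cv2.resize(im[y:y+h,x:x+w],(260,195),interpolation=2))
    for d in models.masks_of(c,"panel")[:1]:
        B=rect(c,d["pixels"],.062,p);e=np.diff(np.r_[B,B[:1]],axis=0); print(c,d["p"],B.mean(0),np.linalg.norm(e,axis=1).round(),np.degrees(np.arctan2(e[:,1],e[:,0])).round(1))
cv2.imwrite("pics/end.png",np.hstack(o)[:,:,::-1])
E
```

```text
scene 0.67 [ 562.36615 -209.04141] [ 68. 149.  68. 149.] [ -74.8   15.2  105.2 -164.8]
side 0.71 [ 553.7318  -212.93976] [ 68. 146.  68. 146.] [ -74.2   15.8  105.8 -164.2]
wrist 0.83 [ 545.5526  -214.00824] [ 63. 121.  63. 121.] [ -75.   15.  105. -165.]
```

View pics/end.png

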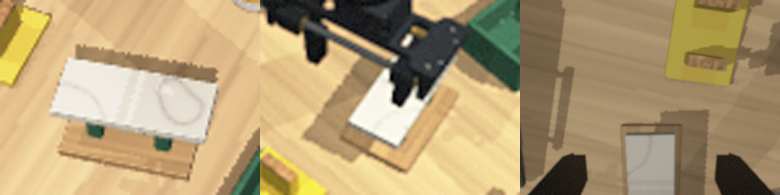

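The panel lies level across both green bars and matches the stand's centre within about 2 mm and 1°, with the gripper clear of it. I'll hand it in.

```bash
python3 -c "
from plant import r
print(r.finish_job())"
```

```text
the job is handed in; nothing more can be done
None
```

The marble panel was slid out of the jig with under 10 N on the fingertips, pinched, lifted and laid centred and square on the green stand (within about 2 mm and 1° by the cameras). The job is handed in, about 22 s in, though no verdict came back.

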